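# Seat the lens barrel and hold the tilting mirror at its index

### The job

Take the longer of the two lens barrels from its low stand, lay it centred in both V-forks of the raised cradle on the beam fixture, and let go of it. Then take the handle bar of the hinged mirror flap, swing the flap up until it is in line with the pointer at its side, and finish while still holding it there with the gripper, since it drops if released. Leave the pointer's setting and all the other things on the table where they are.

Things in the scene. Friction and masses are not known exactly. Their poses are not given: they have to be found in the camera images.
- barrel_long: the longer lens barrel: aluminium cylinder 34 mm in diameter, 90 mm long, 0.13 to 0.25 kg, a dark ring near each end. Origin at its centre; y axis along the cylinder (ends alike). It starts lying level in its low stand, axis 54 mm above the table
- barrel_short: the shorter lens barrel, 34 mm in diameter and 50 mm long, in a similar low stand; the two stands may have changed places. Leave it alone. Origin at its centre, y along the cylinder.
- fixture: aluminium breadboard 180 x 320 x 12 mm, fixed, carrying the raised cradle (towards its -y end) and the mirror stand. Origin at the middle of its underside, axes as the cradle's
- stand_long: fixed black stand that holds the longer barrel at start, base 36 x 96 x 6 mm, y along the barrel, origin under its middle. Two V-forks 8 mm thick, 68 mm apart centre to centre along y (60 mm free between them for fingers), reaching 22 mm to either side of the barrel axis and up to 6 mm below it
- cradle_seat (a point): where the barrel's centre lies when seated in the raised cradle, 140 mm above the table. Frame: z up, y along the cradle (the barrel's y goes along it, either way round), x across. Two steel V-forks, shaped and spaced as on the barrel's stand, on a 14 mm wide cross bar whose top is 45 mm below this point, on a post fixed to the fixture
- flap_hinge (a point): middle of the flap's level hinge axis, 100 mm above the table, 120 mm along +y from the cradle seat. Frame parallel to the cradle's and fixed: the hinge runs along x; a level flap points along +y from here. Two 10 mm thick upright cheeks carry the hinge at x = +-55 mm
- flap (a joint): angle of the mirror flap, rad: 0 = lying level on its rest (start), growing as the free end swings up, stop at 1.5. The flap is a grey plate 92 mm wide (x), 75 mm long, 6 mm thick, a round mirror on its upper face; 0.3 kg in all; freely hinged, it falls back when released
- flap_bar (a point): middle of the flap's handle bar: round steel bar 12 mm in diameter, parallel to the hinge and 145 mm from it, between two side arms at the free end; 78 mm free between the arms, 54 mm between bar and plate. Frame turns with the flap: x along the bar, y away from the hinge. 100 mm above the table at start. Gripped from above, it can turn between the fingers as the flap swings
- pointer (a joint): angle of the pointer about the same hinge axis, rad, measured like the flap's: the angle that the flap must be brought to (between 0.6 and 1.05). The pointer is stiff in its pivot and must not be shifted.
- pointer_tip (a point): tip of the pointer, a dark flat bar 115 mm long, 5 mm wide, 81 mm to the +x side of the hinge's middle, in front of a pale quarter-circle scale (115 mm radius, at x = +74 mm, 4 mm thick). Tip 125 mm from the hinge axis; frame turns with it: y from hinge to tip. The flap is right when its side edge is parallel to the pointer
- hex_driver: screwdriver about 170 mm long, lying near the robot; leave alone. Origin under its middle.
- lens_cap: black disc, 44 mm across and 12 mm high; leave alone. Origin under its centre.
- spacer_ring: steel ring, 26 mm across and 10 mm high, between stands and fixture; leave alone. Origin under its centre.
- pedestal_post: upright steel post, 25 mm in diameter and 65 mm high, beyond the fixture; leave alone. Origin under its centre.
- optics_case: closed grey box 85 x 65 x 28 mm; leave alone. Origin under its centre.
- mirror_mount: steel mirror mount of two 50 mm square plates, standing beyond the fixture; leave alone. Origin under its front plate.
Not all that is in view belongs to the job. What is shaped like the barrel_long but orange or yellow is not meant.

How it is judged:
By the outcome, as a careful person would: the job done as asked, in the order asked, and still so for the second after the job is handed in, while the arm keeps its last pose, push and grip.
It also fails if it takes over 51 s, if anything falls off the work surface, if the arm or the gripper's body presses on something with over 40 N, if the wrist force passes 120 N, or if a joint passes its speed limit or range.

### The arm

A 7-joint arm with a two-finger parallel gripper is mounted at the origin on the work surface. World frame = base frame: x ahead of the robot, y to its left, z up, the work surface at z = 0. Lengths are in m, angles in rad, forces in N, time in s.
With the tool pointing down it reaches from about 0.425 to 0.925 m from the base axis. Payload 6.8 kg.
Tool frame: the origin (TCP) lies where the fingers leave the gripper's body, on its centre line; the fingertips stand 73 mm ahead of it and the grasp point (between the pads) lies 54 mm ahead of it; z points along the fingers, y is the direction in which the jaws open and shut (so a half turn about z gives the same grasp; the last joint's range is limited). The gripper opens to 85 mm and grips with 20 to 120 N. Pads are 22 mm wide; open, the fingers measure 114 mm over their backs; the gripper's body (76 mm by 85 mm) begins 54 mm behind the grasp point. The pads swing forward as they close: fully open they stand 13 mm farther back than shut.
Start: joints at [-1.426, 0.477, 0.022, 1.555, -0.011, 1.109, -0.083], TCP at [0.169, 0.654, 0.304] pointing down, gripper open.
Joint ranges: [-2.96, 2.96], [-0.34, 2.1], [-1.41, 1.46], [0.24, 2.44], [-1.37, 4.51], [0.17, 1.92], [-2.96, 2.96]. Speed limits (rad/s): [2.39, 2.39, 3.14, 3.14, 3.14, 3.14, 3.14].

### API

Orientations are given as a rotation vector (axis times angle).
In Python, from bench import r gives the robot as it stands.
- The arm moves only by the shell command python3 -m handwheel 'ROWS' [FORCE]. ROWS is JSON, a list that holds one entry, the list of rows, each a list of 7 numbers: the shift along the world's x, y, z in m, then the turn, a rotation vector about the world's x, y, z in rad, then the finger opening in m, from 0 to 0.0854. A call has 1 to 10 rows; each row shifts and turns the commanded pose from where the row before left it; what a row does not reach is not made up. A row lasts 1/12 s, in which the tool goes at most 41.7 mm and 7.16 degrees, less where a joint would pass 70% of its speed; a pose out of reach is approached as far as the arm can. A call is refused whole if a number of a shift passes 0.0417 or a number of a turn 0.125, either way. A call with a gripper value outside its range is refused whole. The fingers move at their own pace and stop on an object; FORCE is the grip in N (left out, the last holds). Time passes only in rows, so rows that do not move let the fingers close. It gives the time, the measured TCP pose, the force and the opening at its end, in the units of the state.
- r.get_obs(): the state, without advancing time (a new reading comes with each control period).
- r.grab_frame(name): name is "scene" or "top"; returns (picture, depth): 400x640x3 uint8, red, green, blue; 400x640 float32, m along the optical axis (not along the pixel's ray), 0 where there is no reading.
- r.get_calibration(name): a dict with "vertical_fov" (degrees; the focal length in pixels is half the picture's height over the tangent of half this angle, whatever the lens; pixels are square), "cx", "cy" (the principal point, pixels), "k1" (the pictures are not rectified: a ray, as slopes to the right and down, at radius r is drawn at 1 + k1 r^2 times it, then the intrinsics apply), "R" (3x3) and "t" (3): a world point X has camera coordinates R X + t. Camera axes: x right, y down, z forward; pixel columns grow to the right and rows downward; lengths in m; the calibration is good to about 2 mm. A picture is of the moment at which its call begins. get_calibration takes no time and is no camera call.
- r.hand_in(): hands the job in, once; it reports no verdict.
Trained networks look in the newest picture that a camera, given by its name, has taken for a name from the list of things; names that differ only in an ending like _2 or _b are one class to them, and where a whole thing is asked for, a point or a joint stands for the part that bears it (a point fixed in the world has none). Each returns a list of dicts, best first, with "p" (0 to 1); they miss things now and then, are a little off and sometimes report something else, mostly with a low value. They report only what shows in the picture. A call takes as long as a camera call. They do not tell look-alikes from the thing itself.
- r.masks_of(label, camera): "pixels" (400x640 bool, what is visible of it) and "at" ([column, row] in pixels, amid what is visible of it).
The state is a dict: "clock": time; "joints": joint angles; "qvel": joint speeds; "tau": joint torques, N m; "tcp_pos": TCP position; "orientation": TCP orientation; "contact_force": force on the tool from outside, world axes, zero at the start; "moment": the same for the moment, N m; "grip_width": finger opening in m.
Only numpy, scipy, OpenCV 4.12 (cv2) and the standard library are available. Lean on these libraries where they do the work, as an engineer would, in place of code of your own. Each camera call takes 0.05 s, during which the arm holds its last target.

## Working session

There is one attempt and no reset: what is moved stays moved. The work goes in short steps, Python scripts to look and compute and a shell command to move; the robot and the scene stay as the last step left them, time stands still between calls to the robot, and variables do not carry over. Pictures are saved under pics/ and viewed, and the job is handed in when it is done.

```bash
ls; mkdir -p pics; cat > h.py <<'E'
import numpy as np, cv2
from bench import r
def cal(n):
    c=r.get_calibration(n); f=200/np.tan(np.radians(c["vertical_fov"])/2)
    return c,f
def world(n,px,d):
    """px Nx2, d N -> Nx3"""
    c,f=cal(n); px=np.atleast_2d(px).astype(float)
    xd=(px[:,0]-c["cx"])/f; yd=(px[:,1]-c["cy"])/f
    x,y=xd.copy(),yd.copy()
    for _ in range(20):
        s=1+c["k1"]*(x*x+y*y); x,y=xd/s,yd/s
    P=np.stack([x*d,y*d,d],1)
    return (P-np.array(c["t"]))@np.array(c["R"])
def proj(n,X):
    c,f=cal(n); P=np.atleast_2d(X)@np.array(c["R"]).T+np.array(c["t"])
    a=P[:,:2]/P[:,2:]; s=1+c["k1"]*(a**2).sum(1,keepdims=True)
    return a*s*f+[c["cx"],c["cy"]]
def cloud(n,dep,mask=None):
    m=dep>0
    if mask is not None: m&=mask
    v,u=np.nonzero(m)
    return np.stack([u,v],1),world(n,np.stack([u,v],1),dep[v,u])
E
python3 - <<'E'
from h import *
for n in("scene","top"):
    p,d=r.grab_frame(n); cv2.imwrite(f"pics/{n}0.png",p[:,:,::-1]); np.savez(f"{n}0.npz",p=p,d=d)
    c=r.get_calibration(n); print(n,{k:np.round(v,3).tolist() for k,v in c.items()})
    for l in("barrel_long","barrel_short","fixture","flap","pointer","flap_bar","stand_long"):
        o=r.masks_of(l,n)
        for e in o[:3]:
            u,X=cloud(n,d,e["pixels"]); print(l,round(e["p"],2),np.round(e["at"]),e["pixels"].sum(),np.round(np.median(X,0),3) if len(X) else 0)
        np.savez(f"m_{l}_{n}.npz",*[e["pixels"] for e in o[:3]])
print(r.get_obs())
E
```

```text
pics
scene {'vertical_fov': 44.973, 'cx': 321.806, 'cy': 200.765, 'k1': 0.031, 'R': [[-0.177, 0.984, -0.008], [0.719, 0.124, -0.684], [-0.672, -0.127, -0.73]], 't': [0.111, -0.325, 1.651]}
barrel_long 0.86 [216. 261.] 499 [ 0.721 -0.239  0.031]
barrel_long 0.72 [206. 198.] 365 [ 0.519 -0.339  0.029]
barrel_long 0.61 [269. 261.] 508 [ 0.703 -0.114  0.03 ]
barrel_short 0.66 [248. 175.] 242 [ 0.464 -0.239  0.066]
fixture 0.68 [397. 228.] 7842 [0.568 0.174 0.014]
flap 0.88 [425. 207.] 951 [0.535 0.236 0.105]
pointer 0.66 [410. 226.] 123 [0.616 0.208 0.124]
pointer 0.27 [449. 184.] 673 [0.364 0.301 0.028]
flap_bar 0.95 [422. 205.] 834 [0.531 0.234 0.105]
stand_long 0.8 [240. 232.] 398 [ 0.609 -0.22   0.007]
stand_long 0.64 [342. 187.] 251 [0.414 0.024 0.022]
top {'vertical_fov': 42.031, 'cx': 326.343, 'cy': 204.943, 'k1': -0.044, 'R': [[0.001, -1.0, -0.008], [-0.998, -0.001, -0.069], [0.069, 0.009, -0.998]], 't': [0.001, 0.567, 1.54]}
barrel_long 0.91 [410. 155.] 334 [ 0.71  -0.242  0.031]
barrel_long 0.82 [444. 224.] 309 [ 0.506 -0.34   0.033]
barrel_long 0.68 [403. 193.] 356 [ 0.598 -0.
[... 325 characters left out ...]
ck': 0.8, 'joints': array([-1.42610722,  0.4769762 ,  0.02238394,  1.55539395, -0.01151519,
        1.10928649, -0.08309057]), 'qvel': array([ 2.65215798e-03,  1.31797479e-03,  1.94003317e-03,  8.11226660e-04,
        9.11357503e-04,  8.01189587e-06, -9.90673837e-04]), 'tau': array([ 5.56601481e-04, -5.96265864e+01,  1.60634145e+00, -2.81524301e+01,
        1.24484752e-02,  1.37605672e-03, -2.53238488e-05]), 'tcp_pos': array([0.16880773, 0.65357182, 0.30392612]), 'orientation': array([-3.96026104e-01, -3.11649883e+00, -1.03522105e-04]), 'contact_force': array([ 0.04962798, -0.48357379,  0.35133252]), 'moment': array([-0.00769123,  0.01224004,  0.00309543]), 'grip_width': 0.08540001807068742}
```

```bash
python3 - <<'E'
import cv2
for n,(a,b,c,e) in {"scene":(130,310,180,500),"top":(110,310,200,480)}.items():
    p=cv2.imread(f"pics/{n}0.png")[a:b,c:e]; cv2.imwrite(f"pics/{n}0z.png",cv2.resize(p,None,fx=2.5,fy=2.5,interpolation=cv2.INTER_CUBIC))
E
```

```text
(no output)
```

View pics/scene0z.png

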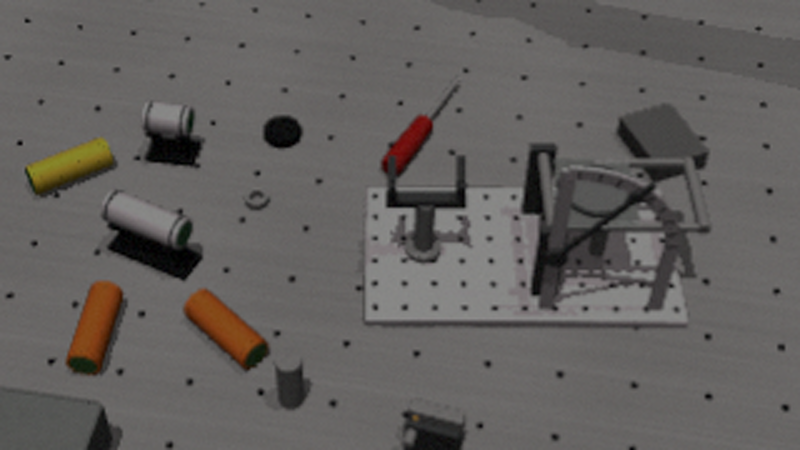

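View pics/top0z.png

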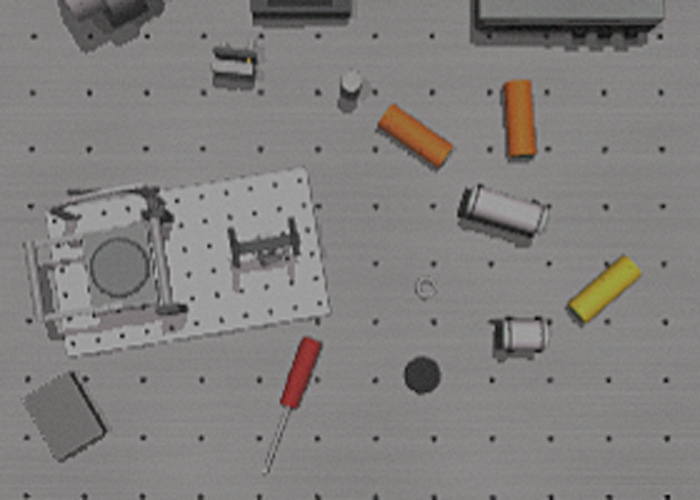

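View pics/scene0.png

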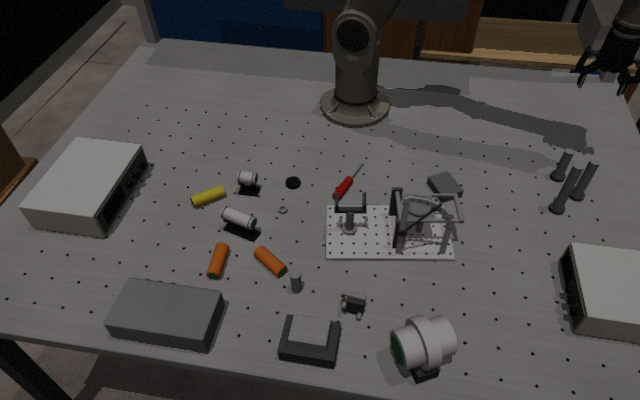

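The long barrel is the white one at top (402,195) / scene (239,217). The cradle forks are at top (~293..319, 205) and the flap is on the fixture's left. Next I'll fit the poses.

```bash
cat > fit.py <<'E'
from h import *
import sys
tag=sys.argv[1] if len(sys.argv)>1 else "0"
C={}
for n in("scene","top"):
    z=np.load(f"{n}{tag}.npz"); C[n]=(z["p"],z["d"])
# fixture
for n in C:
    u,X=cloud(n,C[n][1])
    m=(X[:,2]>0.008)&(X[:,2]<0.017)&(X[:,0]>.4)&(X[:,0]<.72)&(X[:,1]>-.03)&(X[:,1]<.4)
    P=X[m]; g=np.zeros((400,500),np.uint8)
    ij=((P[:,:2]-[.4,-.05])*1000).astype(int); 
    g[ij[:,0].clip(0,399),ij[:,1].clip(0,499)]=255
    g=cv2.morphologyEx(g,cv2.MORPH_CLOSE,np.ones((9,9))); g=cv2.morphologyEx(g,cv2.MORPH_OPEN,np.ones((15,15)))
    cs,_=cv2.findContours(g,cv2.RETR_EXTERNAL,cv2.CHAIN_APPROX_NONE)
    c=max(cs,key=cv2.contourArea); q=c[:,0,::-1]/1000+[.4,-.05]
    rc=cv2.minAreaRect(q.astype(np.float32)*1000); bx=cv2.boxPoints(rc)
    print(n,"fixture rect",rc, "zmed",np.median(P[:,2])); print(np.round(bx))
    # barrel
    m=(X[:,2]>0.05)&(X[:,2]<0.085)&(X[:,0]>.53)&(X[:,0]<.66)&(X[:,1]>-.30)&(X[:,1]<-.15)
    P=X[m]; rc=cv2.minAreaRect(P[:,:2].astype(np.float32)*1000); print(n,"barrel",m.sum(),rc,np.percentile(P[:,2],[5,50,95]))
    mu,ev=P[:,:2].mean(0),np.linalg.eigh(np.cov(P[:,:2].T))[1][:,1]; print(mu,np.degrees(np.arctan2(ev[1],ev[0])))
    # forks
    m=(X[:,2]>0.112)&(X[:,2]<0.145)&(X[:,0]>.48)&(X[:,0]<.64)&(X[:,1]>-.0)&(X[:,1]<.12)
    P=X[m]; print(n,"forks",m.sum(),P[:,:].min(0),P.max(0)); 
    if m.sum()>8:
        k=cv2.kmeans(P[:,:2].astype(np.float32),2,None,(3,50,1e-6),5,0); print(k[2])
E
python3 fit.py
```

```text
scene fixture rect ((542.4140625, 157.96649169921875), (182.71612548828125, 319.95458984375), 9.533231735229492) zmed 0.012631532616758794
[[426. 301.]
 [479. -15.]
 [659.  15.]
 [606. 331.]]
scene barrel 449 ((602.29150390625, -219.70611572265625), (93.18914794921875, 36.147422790527344), 72.86276245117188) [0.05330035 0.06693103 0.0726336 ]
[ 0.60784895 -0.21870901] 75.23289535666031
scene forks 90 [0.53358404 0.02007266 0.1123933 ] [0.58513851 0.09925503 0.13751289]
[[0.54950845 0.09223612]
 [0.55989146 0.02476579]]
top fixture rect ((538.711181640625, 156.33067321777344), (183.8243408203125, 322.963623046875), 9.920013427734375) zmed 0.012636054797061947
[[420. 300.]
 [476. -19.]
 [657.  13.]
 [601. 331.]]
top barrel 370 ((597.8937377929688, -220.52297973632812), (91.89505004882812, 37.85102462768555), 73.73098754882812) [0.0566124  0.06824245 0.07576652]
[ 0.5979448  -0.21964524] 73.45299683156078
top forks 89 [0.53061265 0.02109258 0.11357132] [0.5809577  0.09925129 0.1389319 ]
[[0.5619988  0.02619164]
 [0.55124915 0.09309331]]
```

```bash
python3 - <<'E'
import numpy as np
N=28
s=np.linspace(0,1,N+1)
az=np.radians(75.5+(-20.1-75.5)*s); R=.675+(.639-.675)*s
x,y=R*np.cos(az),R*np.sin(az)
d=np.diff(np.stack([x,y],1),axis=0)
print(np.round(d,4).tolist()); print(np.hypot(*d.T).max(), np.radians(-92.2)/N)
E
```

```text
[[0.0382, -0.0124], [0.0373, -0.0147], [0.0363, -0.0168], [0.0352, -0.0189], [0.0339, -0.021], [0.0326, -0.0229], [0.0311, -0.0248], [0.0295, -0.0265], [0.0278, -0.0282], [0.026, -0.0297], [0.0242, -0.0312], [0.0222, -0.0325], [0.0202, -0.0337], [0.0181, -0.0348], [0.016, -0.0357], [0.0138, -0.0365], [0.0116, -0.0372], [0.0093, -0.0378], [0.007, -0.0382], [0.0047, -0.0385], [0.0024, -0.0386], [0.0001, -0.0386], [-0.0022, -0.0385], [-0.0045, -0.0382], [-0.0067, -0.0378], [-0.0089, -0.0372], [-0.0111, -0.0366], [-0.0132, -0.0358]]
0.04019989972418666 -0.057471198940670425
```

```bash
python3 -m handwheel '[[[0.038,-0.012,0.006,0,0,-0.0575,0.085],[0.037,-0.015,0.006,0,0,-0.0575,0.085],[0.036,-0.017,0.006,0,0,-0.0575,0.085],[0.035,-0.019,0.006,0,0,-0.0575,0.085],[0.034,-0.021,0,0,0,-0.0575,0.085],[0.033,-0.023,0,0,0,-0.0575,0.085],[0.031,-0.025,0,0,0,-0.0575,0.085],[0.0295,-0.0265,0,0,0,-0.0575,0.085],[0.028,-0.028,0,0,0,-0.0575,0.085],[0.026,-0.03,0,0,0,-0.0575,0.085]]]' 40
python3 -c "
from h import *
print(r.get_obs()['joints'].round(3))"
```

```text
clock: 1.63
tcp_pos: [0.4978, 0.4358, 0.328]
orientation: [1.267, 2.874, 0.001]
contact_force: [0.1, 0.5, 0.4]
grip_width: 0.085
[-0.986  0.44   0.242  1.576 -0.113  1.138  0.021]
```

```bash
python3 -m handwheel '[[[0.024,-0.031,0,0,0,-0.0575,0.085],[0.022,-0.0325,0,0,0,-0.0575,0.085],[0.020,-0.0335,0,0,0,-0.0575,0.085],[0.018,-0.035,0,0,0,-0.0575,0.085],[0.016,-0.0355,0,0,0,-0.0575,0.085],[0.014,-0.0365,0,0,0,-0.0575,0.085],[0.0115,-0.037,0,0,0,-0.0575,0.085],[0.0095,-0.038,0,0,0,-0.0575,0.085],[0.007,-0.038,0,0,0,-0.0575,0.085],[0.0045,-0.0385,0,0,0,-0.0575,0.085]]]' 40
python3 -m handwheel '[[[0.0025,-0.0385,0,0,0,-0.0575,0.085],[0,-0.0385,0,0,0,-0.0575,0.085],[-0.002,-0.0385,0,0,0,-0.0575,0.085],[-0.0045,-0.038,0,0,0,-0.0575,0.085],[-0.0065,-0.038,0,0,0,-0.0575,0.085],[-0.009,-0.037,0,0,0,-0.0575,0.085],[-0.011,-0.0365,-0.02,0,0,-0.0575,0.085],[-0.013,-0.036,-0.02,0,0,-0.0575,0.085],[0,0,-0.02,0,0,0,0.085],[0,0,0,0,0,0,0.085]]]' 40
python3 - <<'E'
from h import *
from scipy.spatial.transform import Rotation as Ro
o=r.get_obs(); R=Ro.from_rotvec(o['orientation']).as_matrix(); y=R[:,1]
print(o['joints'].round(3),o['tcp_pos'].round(4),R[:,2].round(4),np.degrees(np.arctan2(y[1],y[0])))
for n in("scene","top"):
    p,d=r.grab_frame(n); cv2.imwrite(f"pics/{n}1.png",p[:,:,::-1]); np.savez(f"{n}1.npz",p=p,d=d)
E
cat >> h.py <<'E'
def jaw():
    from scipy.spatial.transform import Rotation as Ro
    o=r.get_obs(); R=Ro.from_rotvec(o['orientation']).as_matrix(); y=R[:,1]
    print(o['clock'],o['tcp_pos'].round(4),'z',R[:,2].round(4),'jaw',np.degrees(np.arctan2(y[1],y[0])).round(2),'F',o['contact_force'].round(1),'w',round(o['grip_width'],4)); return o
E
```

```text
clock: 2.47
tcp_pos: [0.6433, 0.0798, 0.328]
orientation: [2.03, 2.397, 0.001]
contact_force: [0.5, 0.5, -0.1]
grip_width: 0.0848
clock: 3.3
tcp_pos: [0.597, -0.2193, 0.2659]
orientation: [-2.523, -1.865, 0.007]
contact_force: [0.5, 2.2, -0.2]
grip_width: 0.0852
[-0.172  0.507  0.594  1.719 -0.323  1.021  0.239] [ 0.597  -0.2193  0.2659] [-5.9e-03  5.0e-04 -1.0e+00] -17.041321501128877
```

```bash
python3 -m handwheel '[[[0.003,-0.0005,-0.04,0,0,0.004,0.085],[0,0,-0.04,0,0,0,0.085],[0,0,-0.035,0,0,0,0.085],[0,0,-0.025,0,0,0,0.085],[0,0,-0.019,0,0,0,0.085],[0,0,0,0,0,0,0.085]]]' 40
python3 -c "
from h import *
jaw()
for n in('scene','top'):
    p,d=r.grab_frame(n); cv2.imwrite(f'pics/{n}2.png',p[:,:,::-1])
a=cv2.imread('pics/scene2.png')[150:300,160:330];b=cv2.imread('pics/top2.png')[130:280,330:500]
cv2.imwrite('pics/c2.png',cv2.resize(np.hstack([a,b]),None,fx=2.3,fy=2.3,interpolation=2))"
```

```text
clock: 3.9
tcp_pos: [0.6029, -0.2146, 0.1074]
orientation: [-2.51, -1.882, 0.003]
contact_force: [0.0, 0.1, -0.5]
grip_width: 0.0846
3.9 [ 0.6029 -0.2146  0.1074] z [-0.0041  0.0024 -1.    ] jaw -16.29 F [ 0.   0.1 -0.5] w 0.0846
```

View pics/c2.png

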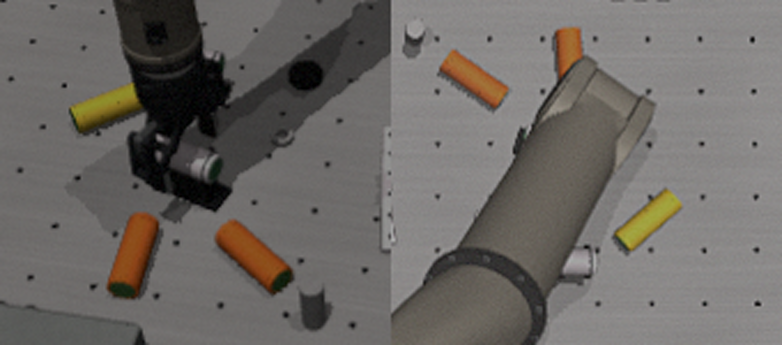

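```bash
python3 -m handwheel '[[[-0.002,-0.005,0,0,0,-0.003,0.085],[0,0,0,0,0,0,0.085]]]' 40
python3 -m handwheel '[[[0,0,0,0,0,0,0.02],[0,0,0,0,0,0,0.02],[0,0,0,0,0,0,0.02],[0,0,0,0,0,0,0.02],[0,0,0,0,0,0,0.02],[0,0,0,0,0,0,0.02]]]' 40
python3 -c "
from h import *
jaw()"
```

```text
clock: 4.17
tcp_pos: [0.6022, -0.2238, 0.1127]
orientation: [2.518, 1.873, 0.003]
contact_force: [0.2, -0.9, -0.0]
grip_width: 0.0848
clock: 4.67
tcp_pos: [0.6008, -0.2222, 0.1107]
orientation: [-2.519, -1.875, 0.0]
contact_force: [-3.5, 2.0, 5.9]
grip_width: 0.0328
4.6667 [ 0.6008 -0.2222  0.1107] z [-9.e-04  9.e-04 -1.e+00] jaw -16.67 F [-3.5  2.   5.9] w 0.0328
```

```bash
python3 -m handwheel '[[[0,0,0.01,0,0,0,0.02],[0,0,0.03,0,0,0,0.02],[0,0,0.04,0,0,0,0.02],[0,0,0.04,0,0,0,0.02],[0,0,0.02,0,0,0,0.02],[-0.005,0.03,0,0,0,0.05,0.02],[-0.005,0.035,0,0,0,0.05,0.02],[-0.006,0.035,0,0,0,0.06,0.02],[-0.006,0.035,0,0,0,0.06,0.02],[-0.006,0.035,0,0,0,0.06,0.02]]]' 60
python3 -m handwheel '[[[-0.006,0.035,0,0,0,0.06,0.02],[-0.005,0.035,0,0,0,0.06,0.02],[-0.005,0.025,0,0,0,0.055,0.02],[0,0.0145,0,0,0,0,0.02],[0,0,0,0,0,0,0.02],[0,0,0,0,0,0,0.02]]]' 60
python3 -c "
from h import *
jaw()
for n in('scene','top'):
    p,d=r.grab_frame(n); cv2.imwrite(f'pics/{n}3.png',p[:,:,::-1]); np.savez(f'{n}3.npz',p=p,d=d)
a=cv2.imread('pics/scene3.png')[110:270,280:480];b=cv2.imread('pics/top3.png')[130:290,220:420]
cv2.imwrite('pics/c3.png',cv2.resize(np.hstack([a,b]),None,fx=2,fy=2,interpolation=2))"
```

```text
clock: 5.5
tcp_pos: [0.5724, -0.051, 0.2507]
orientation: [2.231, 2.212, 0.0]
contact_force: [0.5, -0.2, -2.4]
grip_width: 0.0326
clock: 6.0
tcp_pos: [0.557, 0.0576, 0.2505]
orientation: [2.03, 2.397, -0.0]
contact_force: [-0.0, -0.1, -2.8]
grip_width: 0.0322
6.0 [0.557  0.0576 0.2505] z [ 1.e-04 -1.e-04 -1.e+00] jaw 9.49 F [-0.  -0.1 -2.8] w 0.0322
```

View pics/c3.png

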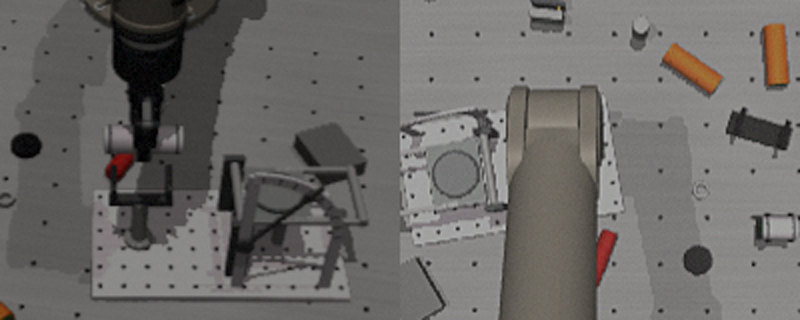

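```bash
cat > held.py <<'E'
from h import *
import sys
tag=sys.argv[1]; zc=float(sys.argv[2]); a=np.radians(float(sys.argv[3]) if len(sys.argv)>3 else 9.4)
ex=np.array([np.cos(a),np.sin(a)]); ey=np.array([-np.sin(a),np.cos(a)]); S=np.array([.556,.0595])
z=np.load(f"scene{tag}.npz"); u,X=cloud("scene",z["d"]); p=z["p"][u[:,1],u[:,0]].astype(int)
L=np.c_[(X[:,:2]-S)@ex,(X[:,:2]-S)@ey,X[:,2]]
b=(abs(L[:,0])<.03)&(abs(L[:,1])<.07)&(abs(L[:,2]-zc)<.025)
br=b&(p.sum(1)>240)
B=L[b]; print("barrel all",b.sum(),"y range",np.percentile(B[:,1],[0,1,99,100]).round(4),"bright",br.sum(),np.percentile(L[br,1],[0,1,99,100]).round(4))
# axis fit: x,z centre with radius 17mm, linear in y
from scipy.optimize import least_squares
Q=L[br&(abs(L[:,1])>.014)]
f=lambda q:np.hypot(Q[:,0]-q[0]-q[1]*Q[:,1],Q[:,2]-q[2]-q[3]*Q[:,1])-.017
s=least_squares(f,[0,0,zc,0],loss="soft_l1",f_scale=.001); print("axis x0,slope,z0,slope",s.x.round(4))
m=(abs(L[:,0])<.04)&(abs(L[:,1])<.06)&(L[:,2]>.112)&(L[:,2]<.14)
for sg in(-1,1):
    k=m&(L[:,1]*sg>.02)&~b; 
    if k.sum(): print("fork",sg,k.sum(),"y",np.percentile(L[k,1],[2,50,98]).round(4),"x",np.percentile(L[k,0],[0,2,50,98,100]).round(4),"z",L[k,2].max().round(4))
E
python3 held.py 3 .195; python3 held.py 0 .23
python3 -c "
from h import *
jaw()"
```

```text
barrel all 450 y range [-0.0454 -0.0454  0.0424  0.0432] bright 234 [-0.0454 -0.0454  0.0422  0.0424]
axis x0,slope,z0,slope [ 1.000e-04 -3.400e-03  1.939e-01 -5.000e-04]
fork -1 42 y [-0.0376 -0.0349 -0.0324] x [-0.0164 -0.0162 -0.0043  0.0237  0.0245] z 0.1361
fork 1 45 y [0.0292 0.0334 0.0364] x [-0.018  -0.0164 -0.0055  0.023   0.0246] z 0.1364
6.1 [0.5572 0.0554 0.2505] z [ 2.e-04 -9.e-04 -1.e+00] jaw 9.28 F [-0.2 -0.3 -2. ] w 0.0319Traceback (most recent call last):
  File "held.py", line 9, in <module>
    B=L[b]; print("barrel all",b.sum(),"y range",np.percentile(B[:,1],[0,1,99,100]).round(4),"bright",br.sum(),np.percentile(L[br,1],[0,1,99,100]).round(4))
                                                 ~~~~~~~~~~~~~^^^^^^^^^^^^^^^^^^^^^
    return _quantile_unchecked(
        a, q, axis, out, overwrite_input, method, keepdims, weights)
    return _ureduce(a,
                    func=_quantile_ureduce_func,
    ...<5 lines>...
                    overwrite_input=overwrite_input,
                    method=method)
    r = func(a, **kwargs)
    result = _quantile(arr,
                       quantiles=q,
    ...<2 lines>...
                       out=out,
                       weights=wgt)
    slices_having_nans = np.isnan(arr[-1, ...])
                                  ~~~^^^^^^^^^
IndexError: index -1 is out of bounds for axis 0 with size 0
```

```bash
python3 -m handwheel '[[[0.001,0.0005,-0.02,0,0,0,0.02],[0,0,-0.02,0,0,0,0.02],[0,0,-0.008,0,0,0,0.02],[0,0,0,0,0,0,0.02]]]' 60
python3 -m handwheel '[[[0,0,-0.003,0,0,0,0.02],[0,0,-0.002,0,0,0,0.02],[0,0,0,0,0,0,0.02]]]' 60
python3 -c "
from h import *
jaw()
p,d=r.grab_frame('scene'); cv2.imwrite('pics/scene4.png',p[:,:,::-1]); np.savez('scene4.npz',p=p,d=d)"
python3 held.py 4 .143
```

```text
clock: 6.43
tcp_pos: [0.557, 0.0559, 0.2005]
orientation: [-2.034, -2.392, 0.006]
contact_force: [0.3, 1.0, -1.5]
grip_width: 0.0321
clock: 6.68
tcp_pos: [0.5585, 0.0572, 0.1978]
orientation: [2.032, 2.395, 0.001]
contact_force: [-0.3, 0.5, -1.3]
grip_width: 0.0323
6.6833 [0.5585 0.0572 0.1978] z [ 9.e-04  2.e-04 -1.e+00] jaw 9.36 F [-0.3  0.5 -1.3] w 0.0323
barrel all 421 y range [-0.0474 -0.0473  0.0433  0.0437] bright 230 [-0.0474 -0.0473  0.0434  0.0436]
axis x0,slope,z0,slope [ 0.0014  0.0129  0.1411 -0.0131]
fork -1 3 y [-0.0372 -0.0349 -0.0325] x [0.008  0.008  0.0081 0.0086 0.0087] z 0.1137
fork 1 3 y [0.0312 0.0335 0.0357] x [0.0083 0.0083 0.0084 0.0098 0.0098] z 0.1156
```

```bash
python3 -m handwheel '[[[0,0.001,-0.0015,0,0,0,0.02],[0,0,0,0,0,0,0.02]]]' 60
python3 -m handwheel '[[[0,0,-0.0015,0,0,0,0.02],[0,0,0,0,0,0,0.02]]]' 60
python3 -c "
from h import *
jaw()
p,d=r.grab_frame('scene'); cv2.imwrite('pics/scene5.png',p[:,:,::-1]); np.savez('scene5.npz',p=p,d=d)
jaw()
cv2.imwrite('pics/c5.png',cv2.resize(p[110:270,280:480,::-1],None,fx=4,fy=3.7,interpolation=2))"
python3 held.py 5 .141
```

```text
clock: 6.9
tcp_pos: [0.5586, 0.0577, 0.1972]
orientation: [2.032, 2.394, 0.001]
contact_force: [-3.8, -2.5, 8.3]
grip_width: 0.0322
clock: 7.07
tcp_pos: [0.5586, 0.0577, 0.197]
orientation: [2.033, 2.395, 0.002]
contact_force: [-8.7, -2.4, 21.1]
grip_width: 0.0322
7.0667 [0.5586 0.0577 0.197 ] z [ 1.1e-03  9.0e-04 -1.0e+00] jaw 9.34 F [-8.7 -2.4 21.1] w 0.0322
7.1167 [0.5586 0.0577 0.197 ] z [ 1.3e-03  9.0e-04 -1.0e+00] jaw 9.34 F [-8.7 -3.2 20.8] w 0.0326
barrel all 412 y range [-0.045  -0.045   0.043   0.0439] bright 218 [-0.045  -0.045   0.0431  0.0434]
axis x0,slope,z0,slope [ 0.002  -0.0067  0.1409  0.0026]
fork -1 3 y [-0.0372 -0.0349 -0.0325] x [0.0075 0.0075 0.0081 0.0083 0.0083] z 0.1134
fork 1 2 y [0.031  0.0321 0.0333] x [0.0094 0.0094 0.0098 0.0102 0.0102] z 0.1159
```

View pics/c5.png

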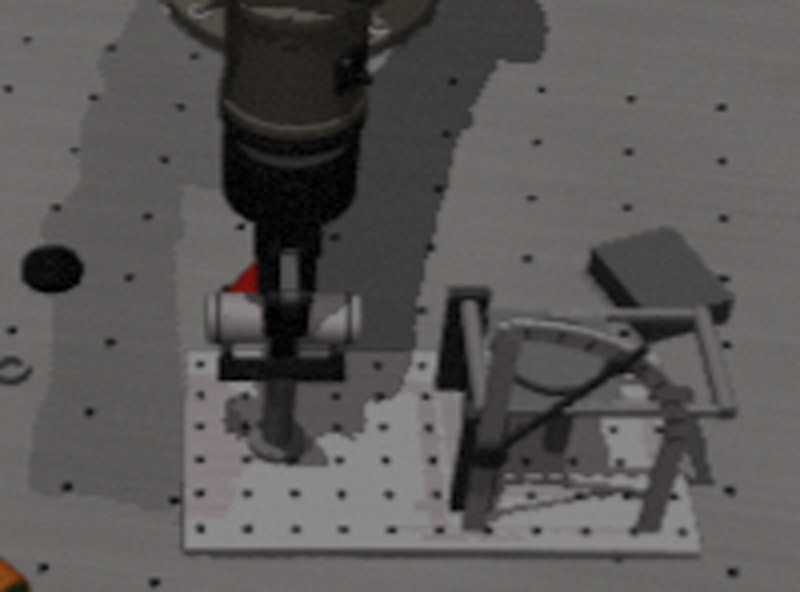

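```bash
python3 -m handwheel '[[[-0.0015,0,0.001,0,0,0,0.02],[0,0,0,0,0,0,0.02]]]' 60
python3 -m handwheel '[[[0,0,0,0,0,0,0.04],[0,0,0,0,0,0,0.055],[0,0,0,0,0,0,0.07],[0,0,0,0,0,0,0.07]]]' 60
python3 -c "
from h import *
jaw()
p,d=r.grab_frame('scene'); np.savez('scene6.npz',p=p,d=d)
cv2.imwrite('pics/c6.png',cv2.resize(p[110:270,280:480,::-1],None,fx=4,fy=3.7,interpolation=2))"
python3 held.py 6 .141
```

```text
clock: 7.28
tcp_pos: [0.5577, 0.0583, 0.1968]
orientation: [2.031, 2.394, 0.004]
contact_force: [-1.4, -1.7, 8.9]
grip_width: 0.032
clock: 7.62
tcp_pos: [0.5564, 0.0587, 0.1949]
orientation: [-2.031, -2.396, 0.001]
contact_force: [-0.5, 0.2, -0.6]
grip_width: 0.0702
7.6167 [0.5564 0.0587 0.1949] z [-7.e-04 -1.e-04 -1.e+00] jaw 9.42 F [-0.5  0.2 -0.6] w 0.0702
barrel all 372 y range [-0.045  -0.045   0.0433  0.0439] bright 220 [-0.045  -0.045   0.0432  0.0433]
axis x0,slope,z0,slope [ 0.0022 -0.0017  0.1401  0.0015]
fork -1 3 y [-0.0372 -0.0349 -0.0325] x [0.0076 0.0076 0.0078 0.0091 0.0092] z 0.1143
fork 1 3 y [0.031  0.0335 0.0359] x [0.0084 0.0084 0.0086 0.0097 0.0098] z 0.1155
```

View pics/c6.png

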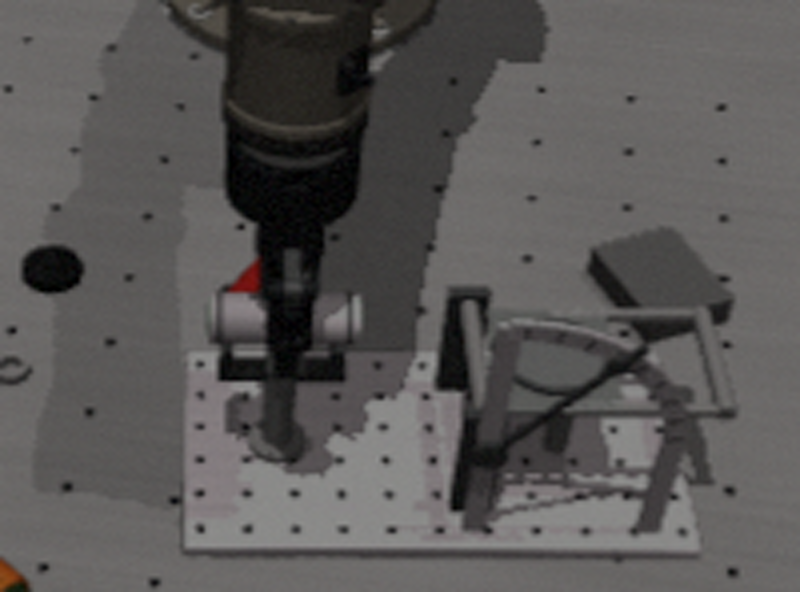

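```bash
cat > flap.py <<'E'
from h import *
import sys
a=np.radians(9.4); ex=np.array([np.cos(a),np.sin(a)]); ey=np.array([-np.sin(a),np.cos(a)]); H=np.array([.5583,.0589])+.12*ey
def loc(n,tag):
    z=np.load(f"{n}{tag}.npz"); u,X=cloud(n,z["d"]); return u,np.c_[(X[:,:2]-H)@ex,(X[:,:2]-H)@ey,X[:,2]-.1],z["p"][u[:,1],u[:,0]].astype(int)
if __name__=="__main__":
  for n in("scene","top"):
    u,L,p=loc(n,"0")
    m=(abs(L[:,0])<.03)&(L[:,1]>.125)&(L[:,1]<.17)&(abs(L[:,2])<.02)
    print(n,"bar",m.sum(),"y",np.percentile(L[m,1],[2,50,98]).round(4),"z",np.percentile(L[m,2],[2,50,98]).round(4))
    m=(abs(L[:,0])<.03)&(L[:,1]>.02)&(L[:,1]<.075)&(abs(L[:,2])<.02)
    print(" plate z",np.percentile(L[m,2],[5,50,95]).round(4), "slope",np.polyfit(L[m,1],L[m,2],1).round(4))
    m=(L[:,1]>.1)&(L[:,1]<.135)&(abs(L[:,2])<.02)&(abs(L[:,0])<.06); print(" arms x",np.percentile(L[m,0],[1,20,80,99]).round(4))
    # pointer: dark points x ~ .081
    m=(L[:,0]>.070)&(L[:,0]<.095)&(L[:,1]>.0)&(L[:,1]<.14)&(L[:,2]>-.01)&(L[:,2]<.14)&(p.sum(1)<130)
    P=L[m]; rr=np.hypot(P[:,1],P[:,2]); th=np.arctan2(P[:,2],P[:,1]); k=rr>.03
    print(" pointer",k.sum(),np.percentile(th[k],[5,25,50,75,95]).round(3), rr.max(),np.median(P[k,0]))
E
python3 flap.py; python3 - <<'E'
import cv2
p=cv2.imread("pics/scene0.png")[170:270,380:480]; cv2.imwrite("pics/fl.png",cv2.resize(p,None,fx=6,fy=6,interpolation=cv2.INTER_CUBIC))
E
```

```text
scene bar 95 y [0.1406 0.1448 0.1519] z [-0.0015  0.0052  0.0089]
 plate z [0.0037 0.0074 0.0101] slope [-0.0088  0.0076]
 arms x [-0.0481 -0.0441  0.0436  0.0473]
 pointer 101 [0.769 0.914 0.94  0.965 1.015] 0.12585958202379402 0.08180406028601428
top bar 89 y [0.14   0.1451 0.1519] z [-0.0005  0.0064  0.0121]
 plate z [0.0028 0.0079 0.013 ] slope [0.0082 0.0076]
 arms x [-0.048  -0.0454  0.0412  0.0441]
 pointer 2 [0.945 0.967 0.995 1.023 1.045] 0.033097319724466084 0.07763838121370684
```

View pics/fl.png

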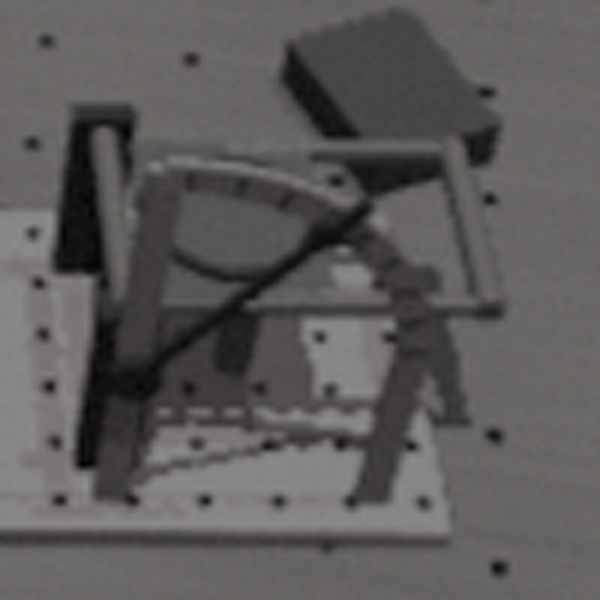

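```bash
python3 -m handwheel '[[[0,0,0.02,0,0,0,0.075],[0,0,0.04,0,0,0,0.075],[0,0,0.04,0,0,0,0.075],[0,0,0.02,0,0,0,0.075],[0,0,0,0,0,0,0.075]]]' 60
python3 -c "
from h import *
jaw()
for n in('scene','top'):
    p,d=r.grab_frame(n); np.savez(f'{n}7.npz',p=p,d=d)"
python3 held.py 7 .141
```

```text
clock: 8.08
tcp_pos: [0.559, 0.0585, 0.3203]
orientation: [2.029, 2.392, 0.011]
contact_force: [1.0, -0.3, -0.1]
grip_width: 0.0749
8.0833 [0.559  0.0585 0.3203] z [ 0.0084  0.0025 -1.    ] jaw 9.38 F [ 1.  -0.3 -0.1] w 0.0749
barrel all 543 y range [-0.045  -0.045   0.0433  0.0438] bright 331 [-0.045  -0.045   0.0434  0.0438]
axis x0,slope,z0,slope [ 0.0015 -0.0049  0.1401  0.0037]
fork -1 3 y [-0.0372 -0.0349 -0.0325] x [0.0089 0.0089 0.0098 0.0103 0.0103] z 0.1155
fork 1 4 y [0.031  0.0323 0.0359] x [0.0071 0.0072 0.0086 0.0099 0.0099] z 0.1149
```

```bash
cat > ptr.py <<'E'
from flap import *
from scipy.ndimage import map_coordinates
def W(l): l=np.atleast_2d(l); return np.c_[H+l[:,:1]*ex+l[:,1:2]*ey, l[:,2]+.1]
if __name__=="__main__":
  for tag in sys.argv[1:]:
    z=np.load(f"scene{tag}.npz"); g=z["p"].astype(float).sum(2)
    rr=np.linspace(.03,.124,80); best=[]
    for th in np.arange(.6,1.1,.005):
      for dy in np.arange(-.003,.0031,.001):
       for dz in np.arange(-.003,.0031,.001):
        uv=proj("scene",W(np.c_[np.full(80,.082),rr*np.cos(th)+dy,rr*np.sin(th)+dz]))
        best.append((map_coordinates(g,[uv[:,1],uv[:,0]],order=1).mean(),th,dy,dz))
    best.sort(); print(tag,np.round(best[:6],4)); b=np.array(best[:25]); print("mean th",b[:,1].mean().round(4),b[:,1].std().round(4))
  # line fit of depth pts
    u,L,p=loc("scene",tag)
    m=(L[:,0]>.076)&(L[:,0]<.095)&(L[:,1]>.01)&(L[:,1]<.14)&(L[:,2]>.01)&(L[:,2]<.14)&(p.sum(1)<120)
    P=L[m][:,1:]; l=cv2.fitLine(P.astype(np.float32),cv2.DIST_HUBER,0,.001,.001).ravel(); print("line th",np.arctan2(l[1],l[0]) ,m.sum(), l)
E
python3 ptr.py 0 3 6 7
```

```text
Traceback (most recent call last):
  File "ptr.py", line 11, in <module>
    uv=proj("scene",W(np.c_[np.full(80,.082),rr*np.cos(th)+dy,rr*np.sin(th)+dz]))
  File "h.py", line 16, in proj
    c,f=cal(n); P=np.atleast_2d(X)@np.array(c["R"]).T+np.array(c["t"])
        ~~~^^^
  File "h.py", line 4, in cal
    c=r.get_calibration(n); f=200/np.tan(np.radians(c["vertical_fov"])/2)
ValueError: time passes only in moves, steps and waits
```

```bash
sed -i 's/^def cal(n):/import functools\n@functools.lru_cache\ndef cal(n):/' h.py; python3 ptr.py 0 3 6 7; python3 -c "
from h import *
jaw()"
```

```text
0 [[ 6.79081e+01  9.35000e-01 -1.00000e-03 -2.00000e-03]
 [ 6.81355e+01  9.35000e-01 -2.00000e-03 -3.00000e-03]
 [ 6.81811e+01  9.25000e-01 -2.00000e-03 -2.00000e-03]
 [ 6.81975e+01  9.30000e-01 -2.00000e-03 -3.00000e-03]
 [ 6.83605e+01  9.30000e-01 -1.00000e-03 -1.00000e-03]
 [ 6.84153e+01  9.25000e-01 -3.00000e-03 -3.00000e-03]]
mean th 0.9304 0.0097
line th 0.9247423 98 [0.6020404  0.7984656  0.04383549 0.06085717]
3 [[ 7.27130e+01  9.35000e-01 -1.00000e-03 -2.00000e-03]
 [ 7.27891e+01  9.35000e-01 -2.00000e-03 -3.00000e-03]
 [ 7.29526e+01  9.30000e-01 -1.00000e-03 -1.00000e-03]
 [ 7.29816e+01  9.25000e-01 -2.00000e-03 -2.00000e-03]
 [ 7.29859e+01  9.25000e-01 -3.00000e-03 -3.00000e-03]
 [ 7.30684e+01  9.40000e-01  0.00000e+00 -1.00000e-03]]
mean th 0.9316 0.0085
line th 0.9240385 100 [0.6026022  0.7980417  0.04518701 0.06184923]
6 [[ 7.21999e+01  9.35000e-01 -1.00000e-03 -2.00000e-03]
 [ 7.24389e+01  9.25000e-01 -2.00000e-03 -2.00000e-03]
 [ 7.24629e+01  9.30000e-01 -1.00000e-03 -1.00000e-03]
 [ 7.25092e+01  9.35000e-01 -2.00000e-03 -3.00000e-03]
 [ 7.25642e+01  9.30000e-01 -2.00000e-03 -3.00000e-03]
 [ 7.26742e+01  9.40000e-01  0.00000e+00 -1.00000e-03]]
mean th 0.9306 0.0085
line th 0.91346544 97 [0.61100614 0.79162586 0.04949475 0.06789548]
7 [[ 7.15280e+01  9.25000e-01 -3.00000e-03 -3.00000e-03]
 [ 7.16128e+01  9.25000e-01 -2.00000e-03 -2.00000e-03]
 [ 7.16576e+01  9.35000e-01 -2.00000e-03 -3.00000e-03]
 [ 7.17395e+01  9.35000e-01 -1.00000e-03 -2.00000e-03]
 [ 7.17555e+01  9.30000e-01 -1.00000e-03 -1.00000e-03]
 [ 7.19256e+01  9.20000e-01 -3.00000e-03 -3.00000e-03]]
mean th 0.9294 0.0085
line th 0.93227834 100 [0.5960061  0.8029799  0.04462311 0.06131066]
8.1833 [0.5568 0.0587 0.3158] z [ 1.4e-03  8.0e-04 -1.0e+00] jaw 9.41 F [-0.7  0.5 -0.5] w 0.075
```

```bash
python3 -m handwheel '[[[-0.004,0.02,0,0,0,0.12,0.075],[-0.004,0.027,0,0,0,0.12,0.05],[-0.004,0.027,0,0,0,0.12,0.05],[-0.004,0.027,0,0,0,0.12,0.05],[-0.004,0.027,0,0,0,0.12,0.05],[-0.004,0.027,0,0,0,0.12,0.05],[-0.004,0.027,0,0,0,0.12,0.05],[-0.004,0.027,0,0,0,0.12,0.05],[-0.004,0.027,0,0,0,0.12,0.05],[-0.006,0.0256,0,0,0,0.12,0.05]]]' 60
python3 -m handwheel '[[[0,0,0,0,0,0.12,0.05],[0,0,0,0,0,0.12,0.05],[0,0,0,0,0,0.12,0.05],[0,0,0,0,0,0.011,0.05],[0,0,0,0,0,0,0.05]]]' 60
python3 -c "
from h import *
print(jaw()['joints'].round(2))"
```

```text
clock: 9.02
tcp_pos: [0.5136, 0.3213, 0.313]
orientation: [-0.314, -3.123, 0.003]
contact_force: [-0.1, 0.8, -0.2]
grip_width: 0.0502
clock: 9.43
tcp_pos: [0.5142, 0.3196, 0.3136]
orientation: [0.253, -3.129, 0.002]
contact_force: [1.2, -0.9, 0.8]
grip_width: 0.0499
9.4333 [0.5142 0.3196 0.3136] z [-0.0025 -0.0015 -1.    ] jaw 99.25 F [ 1.2 -0.9  0.8] w 0.0499
[-0.73  0.35  0.09  1.72 -0.03  1.07  1.1 ]
```

Positioned over the bar. I'll descend most of the way and look.

```bash
python3 -m handwheel '[[[0.001,0.001,-0.03,0,0,0,0.05],[0,0,-0.04,0,0,0,0.05],[0,0,-0.03,0,0,0,0.05],[0,0,0,0,0,0,0.05],[0,0,0,0,0,0,0.05]]]' 60
python3 -c "
from h import *
jaw()
p,d=r.grab_frame('scene'); np.savez('scene8.npz',p=p,d=d)
q,d=r.grab_frame('top')
cv2.imwrite('pics/c8.png',cv2.resize(np.hstack([p[130:270,350:490,::-1],q[150:290,170:310,::-1]]),None,fx=2.8,fy=2.8,interpolation=2))"
```

```text
clock: 9.85
tcp_pos: [0.5148, 0.3204, 0.2137]
orientation: [0.254, -3.128, 0.004]
contact_force: [-0.3, 0.1, 0.7]
grip_width: 0.0502
9.85 [0.5148 0.3204 0.2137] z [-0.0035 -0.0028 -1.    ] jaw 99.27 F [-0.3  0.1  0.7] w 0.0502
```

View pics/c8.png

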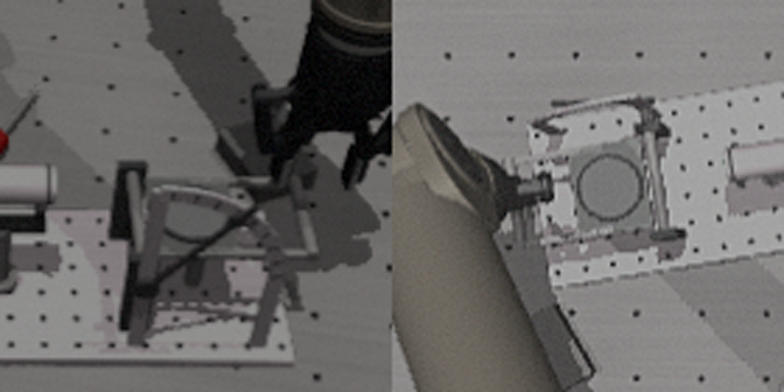

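```bash
python3 -m handwheel '[[[0,0,-0.03,0,0,0,0.05],[0,0,-0.02,0,0,0,0.05],[0,0,-0.008,0,0,0,0.05],[0,0,0,0,0,0,0.05],[0,0,0,0,0,0,0.05]]]' 60
python3 -m handwheel '[[[0,0,0,0,0,0,0.03],[0,0,0,0,0,0,0.02],[0,0,0,0,0,0,0.005],[0,0,0,0,0,0,0.005],[0,0,0,0,0,0,0.005]]]' 40
python3 -c "
from h import *
jaw()
p,d=r.grab_frame('scene'); np.savez('scene9.npz',p=p,d=d)
q,d=r.grab_frame('top')
cv2.imwrite('pics/c9.png',cv2.resize(np.hstack([p[130:270,350:490,::-1],q[150:290,170:310,::-1]]),None,fx=2.8,fy=2.8,interpolation=2))"
```

```text
clock: 10.37
tcp_pos: [0.5165, 0.3216, 0.1588]
orientation: [-0.257, 3.129, 0.002]
contact_force: [-0.1, -1.6, 0.3]
grip_width: 0.05
clock: 10.78
tcp_pos: [0.5164, 0.3208, 0.1586]
orientation: [-0.257, 3.13, 0.0]
contact_force: [-0.6, -1.5, 5.5]
grip_width: 0.0108
10.7833 [0.5164 0.3208 0.1586] z [ 1.5e-03  3.0e-04 -1.0e+00] jaw 99.37 F [-0.6 -1.5  5.5] w 0.0108
```

View pics/c9.png

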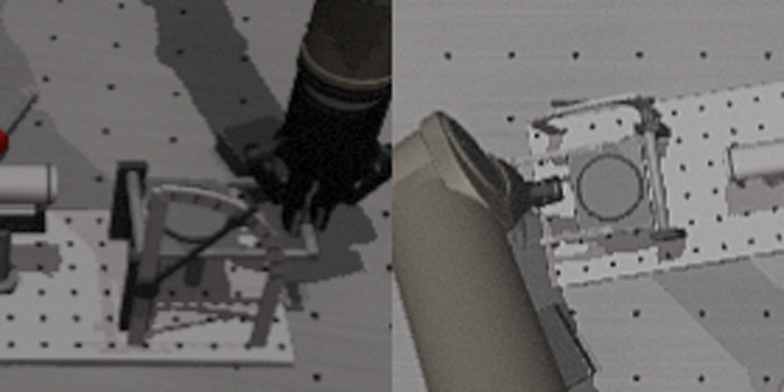

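```bash
python3 -m handwheel '[[[0.0001,-0.0006,0.0135,0,0,0,0.005],[0.0003,-0.0018,0.0133,0,0,0,0.005],[0.0005,-0.0031,0.0131,0,0,0,0.005],[0,0,0,0,0,0,0.005]]]' 40
python3 -c "
from h import *
jaw()"
```

```text
clock: 11.22
tcp_pos: [0.5173, 0.3153, 0.2001]
orientation: [-0.256, 3.129, 0.002]
contact_force: [2.2, 0.4, -1.1]
grip_width: 0.0105
11.2167 [0.5173 0.3153 0.2001] z [ 0.002   0.0015 -1.    ] jaw 99.36 F [ 2.2  0.4 -1.1] w 0.0105
```

```bash
python3 -m handwheel '[[[0.0007,-0.0043,0.0128,0,0,0,0.005],[0.0009,-0.0054,0.0123,0,0,0,0.005],[0.0011,-0.0065,0.0118,0,0,0,0.005],[0.0012,-0.0076,0.0111,0,0,0,0.005],[0,0,0,0,0,0,0.005]]]' 40
python3 -m handwheel '[[[0.0014,-0.0085,0.0103,0,0,0,0.005],[0.0016,-0.0095,0.0095,0,0,0,0.005],[0.0017,-0.0103,0.0086,0,0,0,0.005],[0,0,0,0,0,0,0.005],[0,0,0,0,0,0,0.005]]]' 40
python3 -c "
from h import *
jaw()
p,d=r.grab_frame('scene'); np.savez('scene10.npz',p=p,d=d)
q,d=r.grab_frame('top'); np.savez('top10.npz',p=q,d=d)
cv2.imwrite('pics/c10.png',cv2.resize(np.hstack([p[130:270,350:490,::-1],q[150:290,170:310,::-1]]),None,fx=2.8,fy=2.8,interpolation=2))
cv2.imwrite('pics/s10.png',cv2.resize(p[150:260,380:480,::-1],None,fx=5,fy=5,interpolation=2))"
python3 ptr.py 10
```

```text
clock: 11.63
tcp_pos: [0.5208, 0.2926, 0.248]
orientation: [-0.257, 3.129, 0.006]
contact_force: [0.1, 4.8, 0.7]
grip_width: 0.0104
clock: 12.05
tcp_pos: [0.525, 0.2674, 0.2759]
orientation: [-0.261, 3.127, 0.011]
contact_force: [-1.1, 9.7, 7.9]
grip_width: 0.0103
12.05 [0.525  0.2674 0.2759] z [ 0.0029  0.0071 -1.    ] jaw 99.54 F [-1.1  9.7  7.9] w 0.0103
10 [[ 7.18262e+01  9.35000e-01 -1.00000e-03 -2.00000e-03]
 [ 7.19641e+01  9.30000e-01 -2.00000e-03 -3.00000e-03]
 [ 7.19952e+01  9.35000e-01  0.00000e+00 -1.00000e-03]
 [ 7.20419e+01  9.30000e-01  0.00000e+00  0.00000e+00]
 [ 7.20455e+01  9.25000e-01 -1.00000e-03 -1.00000e-03]
 [ 7.20864e+01  9.25000e-01 -2.00000e-03 -2.00000e-03]]
mean th 0.9318 0.0077
line th 0.9150703 106 [0.60973483 0.79260546 0.05239741 0.07162949]
```

View pics/c10.png

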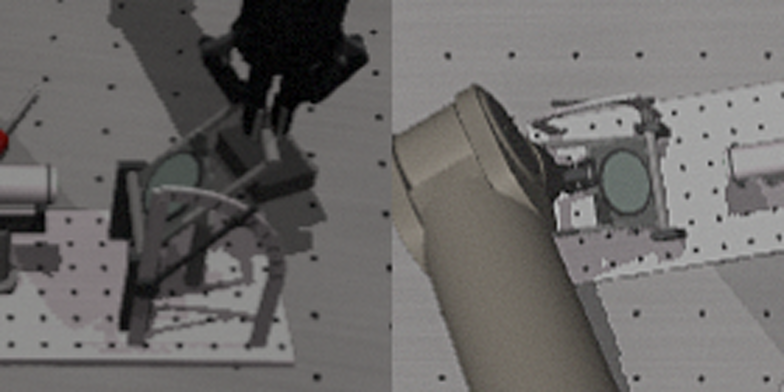

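View pics/s10.png

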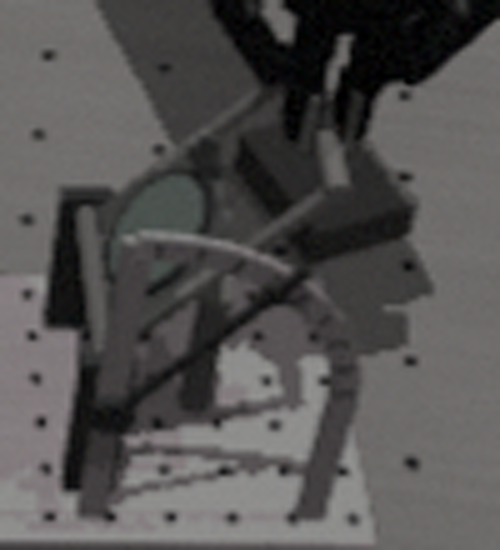

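```bash
cat > ang.py <<'E'
from flap import *
tag=sys.argv[1]
for n in("scene","top"):
    u,L,p=loc(n,tag)
    rr=np.hypot(L[:,1],L[:,2]); th=np.arctan2(L[:,2],L[:,1])
    m=(abs(L[:,0])<.042)&(rr>.02)&(rr<.08)&(th>.7)&(th<1.25)
    P=L[m]
    for _ in range(5):
        A=np.c_[P[:,1:2],P[:,0:1],np.ones(len(P))]
        # normal form in yz: fit total LS plane
        c=P.mean(0); U,s,V=np.linalg.svd(P-c,full_matrices=False); nn=V[2]; res=(P-c)@nn
        k=abs(res)<max(.003,2*np.median(abs(res))); P=P[k]
    nn*=np.sign(nn[2]); print(n,"plate pts",len(P),"th",np.arctan2(-nn[1],nn[2]).round(4),"nx",nn[0].round(3),"off",(c@nn).round(4),"rms",res.std().round(4))
    # arm +x
    for xa in(.045,-.045):
        m=(abs(L[:,0]-xa)<.009)&(rr>.085)&(rr<.14)&(th>.7)&(th<1.2)
        P=L[m]
        if len(P)>10:
            l=cv2.fitLine(P.astype(np.float32),cv2.DIST_HUBER,0,.001,.001).ravel(); print("  arm",xa,len(P),np.arctan(l[2]/l[1]).round(4),"med polar",np.median(np.arctan2(P[:,2],P[:,1])).round(4))
E
python3 ang.py 10
python3 - <<'E'
import sys; sys.argv=['x']
from ptr import *
# draw model overlay at 0.93 : arm outer edge & pointer
z=np.load("scene10.npz"); im=cv2.resize(z["p"][150:260,380:480,::-1],None,fx=5,fy=5,interpolation=2)
for th,col in((.88,(255,0,0)),(.93,(0,255,0)),(.98,(0,0,255))):
    uv=(proj("scene",W([[.046,.08*np.cos(th),.08*np.sin(th)],[.046,.145*np.cos(th),.145*np.sin(th)]]))-[380,150]+.5)*5
    cv2.line(im,tuple(uv[0].astype(int).tolist()),tuple(uv[1].astype(int).tolist()),col,1)
cv2.imwrite("pics/o10.png",im)
E
```

```text
scene plate pts 274 th 0.878 nx 0.022 off 0.0068 rms 0.0015
  arm 0.045 78 0.8318 med polar 0.8979
  arm -0.045 63 0.8393 med polar 0.9043
top plate pts 334 th 0.8713 nx 0.004 off 0.0066 rms 0.0016
  arm 0.045 46 0.8403 med polar 0.9101
  arm -0.045 48 0.9022 med polar 0.9099
```

View pics/o10.png

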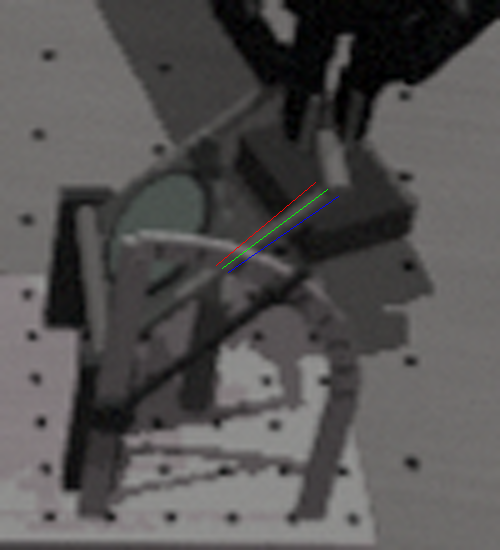

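```bash
cat > edge.py <<'E'
import sys; tag=sys.argv[1]; sys.argv=['x']
from ptr import *
g=cv2.GaussianBlur(np.load(f"scene{tag}.npz")["p"].astype(np.float32).sum(2),(0,0),.7)
def samp(x,rr,th,n):
    uv=proj("scene",W(np.c_[np.full(len(rr),x),rr*np.cos(th)-n*np.sin(th),rr*np.sin(th)+n*np.cos(th)]))
    return map_coordinates(g,[uv[:,1],uv[:,0]],order=1)
def scan(x,rr,t0,t1,name,sgn):
    out=[]
    for th in np.arange(t0,t1,.005):
        for n in np.arange(-.016,.0161,.0005):
            e=samp(x,rr,th,n+.0012)-samp(x,rr,th,n-.0012)
            out.append((sgn*e.mean(),th,n))
    out.sort(reverse=True); print(name,sgn,np.round(out[0],4),"top20 th",np.mean([o[1] for o in out[:20]]).round(4),"n",np.mean([o[2] for o in out[:20]]).round(4))
for s in(1,-1):
    scan(.046,np.linspace(.085,.135,60),.7,1.1,"arm",s)
    scan(.082,np.linspace(.03,.11,80),.8,1.05,"ptr",s)
E
python3 edge.py 10
```

```text
arm 1 [2.52155e+01 8.80000e-01 2.50000e-03] top20 th 0.875 n 0.0033
ptr 1 [2.99768e+01 9.45000e-01 3.50000e-03] top20 th 0.947 n 0.0035
arm -1 [2.37227e+01 8.40000e-01 1.55000e-02] top20 th 0.8625 n 0.0127
ptr -1 [ 4.08796e+01  9.15000e-01 -3.00000e-03] top20 th 0.9225 n -0.0035
```

```bash
python3 -m handwheel '[[[0.0005,-0.0031,0.0025,0,0,0,0.005],[0.0005,-0.0031,0.0024,0,0,0,0.005],[0,0,0,0,0,0,0.005],[0,0,0,0,0,0,0.005]]]' 40
cat > look.sh <<'X'
python3 -c "
from h import *
jaw()
p,d=r.grab_frame('scene'); np.savez('scene$1.npz',p=p,d=d)
q,d=r.grab_frame('top'); np.savez('top$1.npz',p=q,d=d)
jaw()
cv2.imwrite('pics/s$1.png',cv2.resize(p[150:260,380:480,::-1],None,fx=5,fy=5,interpolation=2))"
python3 ang.py $1; python3 edge.py $1; python3 ptr.py $1 | grep th
X
bash look.sh 11
```

```text
clock: 12.48
tcp_pos: [0.5259, 0.2618, 0.2805]
orientation: [-0.262, 3.127, 0.011]
contact_force: [-1.2, 10.0, 8.2]
grip_width: 0.0102
12.4833 [0.5259 0.2618 0.2805] z [ 0.0027  0.0072 -1.    ] jaw 99.59 F [-1.2 10.   8.2] w 0.0102
12.5833 [0.5259 0.262  0.2804] z [ 0.0026  0.0071 -1.    ] jaw 99.6 F [-2.2  9.3  8.2] w 0.0101
scene plate pts 258 th 0.9427 nx 0.016 off 0.006 rms 0.0015
  arm 0.045 78 0.8697 med polar 0.953
  arm -0.045 60 0.9068 med polar 0.9607
top plate pts 336 th 0.9205 nx 0.021 off 0.0065 rms 0.0016
  arm 0.045 43 0.981 med polar 0.9627
  arm -0.045 47 0.9391 med polar 0.9594
arm 1 [2.27744e+01 8.80000e-01 8.50000e-03] top20 th 0.874 n 0.0092
ptr 1 [3.28935e+01 9.45000e-01 3.50000e-03] top20 th 0.9475 n 0.0035
arm -1 [2.35451e+01 8.85000e-01 1.60000e-02] top20 th 0.9005 n 0.0139
ptr -1 [ 4.26565e+01  9.20000e-01 -3.50000e-03] top20 th 0.9165 n -0.0033
mean th 0.9302 0.0087
line th 0.93654025 101 [0.5925785  0.8055127  0.04101349 0.05642354]
```

View pics/s11.png

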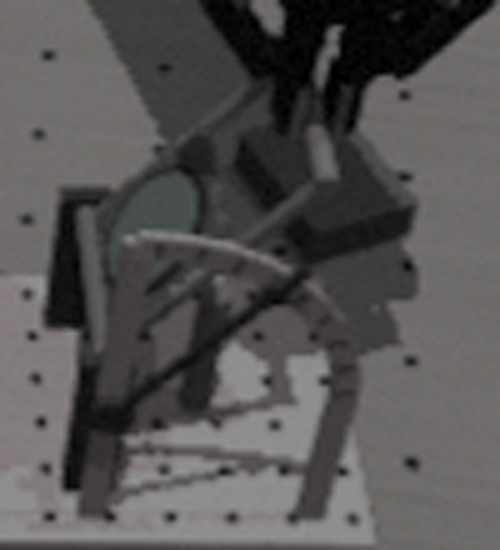

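```bash
python3 - <<'E'
from h import *
for k in range(6):
    for n in("scene","top"):
        p,d=r.grab_frame(n); np.savez(f"{n}2{k}.npz",p=p,d=d)
jaw()
p=np.load("scene20.npz")["p"]; cv2.imwrite("pics/scene20.png",p[:,:,::-1])
E
for k in 0 1 2 3 4 5; do python3 ang.py 2$k | grep plate; python3 ptr.py 2$k | grep th; done
```

```text
13.1833 [0.5259 0.262  0.2804] z [ 0.0026  0.0071 -1.    ] jaw 99.61 F [-1.  10.   9.3] w 0.0105
scene plate pts 260 th 0.9474 nx 0.018 off 0.0058 rms 0.0015
top plate pts 334 th 0.9247 nx 0.022 off 0.0061 rms 0.0016
mean th 0.9296 0.0087
line th 0.9200946 101 [0.6057449  0.79565895 0.0495396  0.06844134]
scene plate pts 276 th 0.9287 nx 0.008 off 0.0067 rms 0.0015
top plate pts 339 th 0.9409 nx 0.01 off 0.0048 rms 0.0016
mean th 0.9322 0.0078
line th 0.9308526 101 [0.5971504  0.8021293  0.04242397 0.05847152]
scene plate pts 257 th 0.9539 nx 0.021 off 0.0054 rms 0.0014
top plate pts 337 th 0.9293 nx 0.025 off 0.0058 rms 0.0015
mean th 0.9336 0.0083
line th 0.91916615 104 [0.6064834  0.79509616 0.04530274 0.06210325]
scene plate pts 263 th 0.9543 nx 0.011 off 0.0055 rms 0.0015
top plate pts 328 th 0.9449 nx 0.005 off 0.005 rms 0.0016
mean th 0.9306 0.0079
line th 0.9148864 103 [0.6098806  0.7924933  0.05011138 0.06810628]
scene plate pts 259 th 0.9255 nx 0.017 off 0.007 rms 0.0015
top plate pts 314 th 0.9414 nx 0.009 off 0.0056 rms 0.0015
mean th 0.9298 0.0087
line th 0.9377161 106 [0.5916308  0.80620897 0.04595348 0.06373329]
scene plate pts 252 th 0.9274 nx 0.038 off 0.0068 rms 0.0014
top plate pts 330 th 0.9196 nx 0.013 off 0.0065 rms 0.0016
mean th 0.9286 0.0083
line th 0.9395822 100 [0.5901254  0.8073116  0.05072054 0.07004128]
```

View pics/scene20.png

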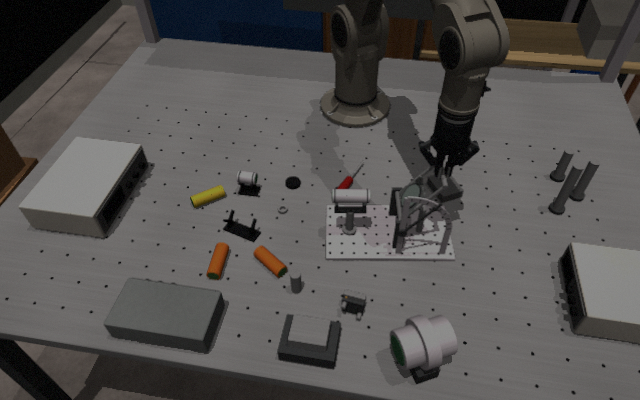

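```bash
python3 - <<'E'
import sys; sys.argv=['x']
from ptr import *
c,f=cal("scene")
C=-np.array(c["R"]).T@np.array(c["t"])
def onplane(px,x):
    D=world("scene",[px],np.array([1.]))[0]-C
    n=np.r_[ex,0]; t=(x-(C-np.r_[H,.1])@n)/(D@n); X=C+t*D; return np.array([(X[:2]-H)@ey,X[2]-.1])
for a,b in (((462.8,221.3),(444.4,186)),):
    A,B=onplane(a,.048),onplane(b,.048); print(A,B,np.hypot(*A),np.hypot(*B),np.arctan2(A[1],A[0]),np.arctan2(B[1],B[0]))
T=onplane((441.7,204.2),.084); print("ptr tip",T,np.arctan2(T[1],T[0]))
ims=[]
for tag in("0","20"):
    im=cv2.resize(np.load(f"scene{tag}.npz")["p"][165:240,395:470,::-1],None,fx=5.3,fy=5.3,interpolation=cv2.INTER_CUBIC); ims.append(im)
im=ims[1].copy()
k=lambda l:((proj("scene",W(l))-[395,165]+.5)*5.3).astype(int)
for x,r0,r1,ths in((.048,.03,.148,(.89,.93,.97)),(.082,.0,.125,(.93,))):
  for th in ths:
    uv=k([[x,r0*np.cos(th),r0*np.sin(th)],[x,r1*np.cos(th),r1*np.sin(th)]]); cv2.line(im,tuple(uv[0].tolist()),tuple(uv[1].tolist()),(0,255,0) if th==.93 else (0,0,255),1)
cv2.imwrite("pics/cmp.png",np.hstack([ims[1],im]))
E
```

```text
[0.14841031 0.00372411] [0.08386875 0.12268204] 0.14845703121477036 0.1486097195547335 0.02508809024015535 0.9711436997541691
ptr tip [0.07589573 0.10229739] 0.9324912722138634
```

View pics/cmp.png

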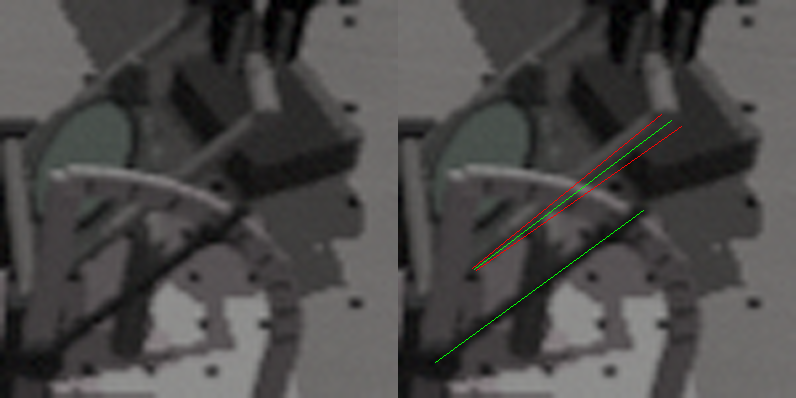

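```bash
cat > ridge.py <<'E'
import sys; tags=sys.argv[1:]; sys.argv=['x']
from ptr import *
for x,lo,hi,sg,nm in((.046,.085,.138,1,"arm"),(.082,.03,.11,-1,"ptr")):
  for tag in tags:
    g=np.load(f"scene{tag}.npz")["p"].astype(np.float32).sum(2)
    def s(rr,th,n):
        uv=proj("scene",W(np.c_[np.full(len(rr),x),rr*np.cos(th)-n*np.sin(th),rr*np.sin(th)+n*np.cos(th)])); return map_coordinates(g,[uv[:,1],uv[:,0]],order=1)
    rr=np.linspace(lo,hi,60); out=[]; w=.006
    for th in np.arange(.8,1.08,.005):
        for n in np.arange(-.012,.0121,.001):
            out.append((sg*np.mean(2*s(rr,th,n)-s(rr,th,n+w)-s(rr,th,n-w)),th,n,np.arctan2(np.median(rr*np.sin(th)+n*np.cos(th)),np.median(rr*np.cos(th)-n*np.sin(th)))))
    out.sort(reverse=True); b=np.array(out[:12]); print(nm,tag,b.mean(0).round(4))
E
python3 ridge.py 10 11 20 21 22 23 24 25
```

```text
arm 10 [1.308422e+02 8.954000e-01 4.900000e-03 9.395000e-01]
arm 11 [1.205631e+02 9.129000e-01 8.700000e-03 9.905000e-01]
arm 20 [1.180342e+02 9.142000e-01 8.300000e-03 9.887000e-01]
arm 21 [1.191008e+02 9.171000e-01 7.900000e-03 9.879000e-01]
arm 22 [1.17147e+02 9.14200e-01 8.30000e-03 9.88700e-01]
arm 23 [1.202053e+02 9.233000e-01 7.200000e-03 9.875000e-01]
arm 24 [1.170516e+02 9.171000e-01 7.900000e-03 9.879000e-01]
arm 25 [1.19564e+02 9.17100e-01 7.90000e-03 9.87900e-01]
ptr 10 [1.788182e+02 9.233000e-01 3.000000e-04 9.281000e-01]
ptr 11 [1.857914e+02 9.200000e-01 6.000000e-04 9.283000e-01]
ptr 20 [1.8193e+02 9.2330e-01 3.0000e-04 9.2810e-01]
ptr 21 [1.842849e+02 9.233000e-01 3.000000e-04 9.281000e-01]
ptr 22 [1.868061e+02 9.233000e-01 3.000000e-04 9.281000e-01]
ptr 23 [1.846066e+02 9.200000e-01 6.000000e-04 9.283000e-01]
ptr 24 [1.831491e+02 9.233000e-01 3.000000e-04 9.281000e-01]
ptr 25 [1.875678e+02 9.200000e-01 6.000000e-04 9.283000e-01]
```

```bash
python3 -m handwheel '[[[-0.0002,0.0012,-0.0009,0,0,0,0.005],[0,0,0,0,0,0,0.005],[0,0,0,0,0,0,0.005],[0,0,0,0,0,0,0.005],[0,0,0,0,0,0,0.005],[0,0,0,0,0,0,0.005]]]' 40
python3 - <<'E'
from h import *
for k in range(4):
    for n in("scene","top"):
        p,d=r.grab_frame(n); np.savez(f"{n}3{k}.npz",p=p,d=d)
jaw()
E
for k in 0 1 2 3; do python3 ang.py 3$k | grep plate; done; python3 ridge.py 30 31; python3 held.py 30 .141
```

```text
clock: 13.68
tcp_pos: [0.5257, 0.2633, 0.2794]
orientation: [-0.263, 3.127, 0.011]
contact_force: [-1.2, 10.0, 8.4]
grip_width: 0.0102
14.0833 [0.5257 0.2633 0.2794] z [ 0.0026  0.0071 -1.    ] jaw 99.61 F [-0.6 10.2  7.8] w 0.0101
scene plate pts 268 th 0.9028 nx 0.001 off 0.0076 rms 0.0016
top plate pts 333 th 0.941 nx 0.006 off 0.0045 rms 0.0016
scene plate pts 267 th 0.908 nx 0.02 off 0.0071 rms 0.0016
top plate pts 342 th 0.9158 nx 0.012 off 0.0061 rms 0.0016
scene plate pts 257 th 0.9077 nx -0.002 off 0.0074 rms 0.0015
top plate pts 324 th 0.9084 nx 0.014 off 0.0063 rms 0.0016
scene plate pts 260 th 0.9166 nx 0.024 off 0.0068 rms 0.0014
top plate pts 321 th 0.9332 nx 0.009 off 0.0052 rms 0.0016
arm 30 [1.174589e+02 9.067000e-01 7.800000e-03 9.768000e-01]
arm 31 [1.180156e+02 9.038000e-01 8.300000e-03 9.776000e-01]
ptr 30 [1.814315e+02 9.238000e-01 4.000000e-04 9.297000e-01]
ptr 31 [1.854307e+02 9.225000e-01 5.000000e-04 9.296000e-01]
barrel all 542 y range [-0.045  -0.045   0.0433  0.0439] bright 413 [-0.045  -0.045   0.0432  0.0436]
axis x0,slope,z0,slope [ 0.0012 -0.0163  0.1405 -0.0025]
fork -1 3 y [-0.0349 -0.0348 -0.0325] x [0.0077 0.0077 0.0081 0.011  0.0111] z 0.1131
fork 1 3 y [0.029  0.0309 0.0359] x [0.0034 0.0035 0.0074 0.0099 0.01  ] z 0.1157
```

```bash
python3 -m handwheel '[[[0.0001,-0.0006,0.0004,0,0,0,0.005],[0,0,0,0,0,0,0.005],[0,0,0,0,0,0,0.005],[0,0,0,0,0,0,0.005]]]' 40
python3 - <<'E'
from h import *
for k in range(4):
    for n in("scene","top"):
        p,d=r.grab_frame(n); np.savez(f"{n}4{k}.npz",p=p,d=d)
jaw()
E
for k in 0 1 2 3; do python3 ang.py 4$k | grep plate; done; python3 ridge.py 40 41
```

```text
clock: 14.42
tcp_pos: [0.5258, 0.2626, 0.2799]
orientation: [-0.263, 3.127, 0.011]
contact_force: [-1.1, 9.7, 8.1]
grip_width: 0.0102
14.8167 [0.5258 0.2627 0.2799] z [ 0.0027  0.0071 -1.    ] jaw 99.61 F [-1.9  9.2  7.5] w 0.0104
scene plate pts 257 th 0.9066 nx 0.01 off 0.0077 rms 0.0015
top plate pts 318 th 0.9175 nx 0.032 off 0.0063 rms 0.0015
scene plate pts 254 th 0.9166 nx 0.022 off 0.0073 rms 0.0015
top plate pts 319 th 0.9132 nx 0.021 off 0.0064 rms 0.0015
scene plate pts 256 th 0.9157 nx -0.003 off 0.0073 rms 0.0015
top plate pts 317 th 0.9449 nx 0.022 off 0.0047 rms 0.0016
scene plate pts 264 th 0.9391 nx 0.026 off 0.0057 rms 0.0016
top plate pts 331 th 0.9324 nx -0.002 off 0.0053 rms 0.0016
arm 40 [1.146954e+02 9.042000e-01 8.800000e-03 9.824000e-01]
arm 41 [1.14967e+02 9.08800e-01 8.30000e-03 9.82600e-01]
ptr 40 [1.850395e+02 9.233000e-01 3.000000e-04 9.281000e-01]
ptr 41 [1.819068e+02 9.233000e-01 3.000000e-04 9.281000e-01]
```

Plate is about 0.923 and the pointer about 0.923 to 0.930, with the bar held and the barrel seated. Handing in.

```bash
python3 -c "
from bench import r
print(r.hand_in())"
```

```text
the job is handed in; nothing more can be done
None
```

I laid the long barrel in both V-forks of the raised cradle and let go. Then I took the flap bar from above, swung the flap up to the pointer, and handed in at about 14.8 s with the bar still gripped.

**Barrel:** My last fit put its axis 140 to 141 mm above the table and level to within the fit's noise. It was centred along the forks to about 1 mm. The frames after release and while swinging the flap showed it in the same place.

**Flap against pointer:**

| Measurement | Angle (rad) |
|---|---|
| Pointer | 0.923–0.930 |
| Flap, plane fitted to the plate (mean of 8 readings, 0.907–0.945) | about 0.923 |
| Flap, side-arm line in the picture | about 0.906 |
| Flap, worked out from the gripper's position | about 0.95 |

These disagree by about ±0.02 rad. I settled between them, giving most weight to the plate fit.

**Other checks:** The pointer read the same before and after the swing. The highest wrist force I read was about 23 N, as the barrel seated. At the end there was a steady pull of about 12 N along the flap's length. I saw nothing else shifted in the pictures, though I did not measure the other objects again.

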